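# Swing the spring-loaded cover off a cup reader's lens port and load a specimen

### The job

Load the cup reader: lift its round cover by the knob against the spring until the rim clears the lens ring, swing it aside to its stop without forcing it, and let it drop fully down over the black rest boss. Then stand the specimen cup with the orange lid upright in the open lens ring, with its barcode facing the dark red scanner window. Do not tip the cup over, and leave the white-lidded cup and the green tissue box where they are.

Things in the scene. Friction and masses are not known exactly. Their poses are not given: they have to be found in the camera images.
- reader: bench cup reader, fixed: grey deck on a white box with a blue front stripe, 180 x 300 mm, deck 45 mm above its origin. Origin: centre of the underside; x points to its back, y to its left end, z up. Left of the middle is the lens ring under its cover, right of it a black rest boss as wide as the ring, 6 mm high; behind them the pivot screw; at the left end a white scanner head, 66 mm taller.
- pivot (a point): point on the vertical axis of the pivot screw, 12 mm above the deck, level with the cover's upper face when the cover is down. The steel screw head (28 mm wide) tops out 41 mm above the deck. The cover turns about this axis and slides up along it by at most 13 mm, against a spring.
- cover: flat metal disc, 90 mm across, on an arm; origin on the pivot axis. A rim under the disc (80 mm inside) sits over the lens ring, later the rest boss, with 3 mm play and locks there: lift over 5 mm (8 to 10 is comfortable) to swing. It swings counter-clockwise from above, past the robot side to the right, somewhat over 90 degrees, to a firm stop to be felt. Little friction; stays where left.
- cover_knob (a point): centre of the top of the cover's black round knob (28 mm diameter, 26 mm tall, straight sides) on the middle of the disc, 95 mm from the pivot axis, 38 mm above the deck when the cover is down at either end. Spring and weight press it down with about 5 N, about 8 N when lifted. Let go over 2 degrees short of the stop, the rim stands on the boss and the knob stays about 5 mm too high.
- port (a point): centre of the seat inside the lens ring, the surface on which the cup stands, 46 mm above the reader's origin; axes as the reader's. The ring is black, 74 mm outside and 59 mm inside diameter, and rises 5 mm above this seat.
- scanner_window (a point): centre of the dark red scanner window (40 x 26 mm) in the inner face of the scanner head, 58 mm to the left (reader +y) of the lens ring's centre and 33 mm above the seat; it looks to the right (reader -y) across the lens ring.
- orange_cup: loose specimen cup with an orange ribbed screw lid, 73 mm tall, about 0.1 kg, standing upright. Origin: centre of its underside, z up. The lid is 62 mm in diameter, from 60 to 73 mm high, and is the place to grip; the body tapers from 60 mm at the lid to 48 mm at the foot (51 mm at 5 mm height). It carries one white barcode label.
- barcode (a point): centre of the white barcode label on the side of the orange-lidded cup, 33 mm above its foot and 28 mm from its axis; the direction from the cup's axis to this point is the way the barcode faces.
- white_cup: a like cup with a white lid, loose, 73 mm tall; a bystander, to be left alone. Origin: centre of its underside.
- lens_tissue: green lens tissue box, 62 x 116 x 52 mm, loose, behind the reader between the printer and the analyser, to be left alone. Origin: centre of its underside.

How it is judged:
By the outcome, as a careful person would: the job done as asked, in the order asked, and still so for the second after the job is handed in, with the robot touching nothing.
It also fails if it takes over 70 s, if anything falls off the work surface, if the arm or the gripper's body presses on something with over 40 N, if the wrist force passes 120 N, or if a joint passes its speed limit or range.

### The arm

A 6-joint arm with a two-finger parallel gripper is mounted at the origin on a cart in front of the work surface, level with it; the furniture and walls round the work are solid. World frame = base frame: x ahead of the robot, y to its left, z up, the work surface at z = 0. Lengths are in m, angles in rad, forces in N, time in s.
With the tool pointing down it reaches from about 0.375 to 0.9 m from the base axis. Payload 3.1 kg.
Tool frame: the origin (TCP) lies on the centre line of the jaws, within the pads' length; the fingertips stand 22 mm ahead of it and the grasp point (between the pads) lies 3 mm ahead of it; z points along the fingers, y is the line along which they close (so a half turn about z gives the same grasp; the last joint's range is limited). The gripper opens to 85 mm and grips with 20 to 120 N. Pads are 22 mm wide; open, the fingers measure 114 mm over their backs; the gripper's body (76 mm by 85 mm) begins 54 mm behind the grasp point. The pads swing forward as they close: fully open they stand 13 mm farther back than shut.
Start: joints at [-0.178, 0.527, 1.433, -0, 1.181, -0.178], TCP at [0.625, 0, 0.253] pointing down, gripper open.
Joint ranges: [-3.08, 3.08], [-0.75, 2.2], [0.22, 2.44], [-1.43, 4.57], [0, 2.65], [-2.85, 2.85]. Speed limits (rad/s): [2.79, 2.79, 3.14, 3.14, 3.14, 3.14].

### API

Orientations are given as a unit quaternion [x, y, z, w].
In Python, from station import manip, imaging, sense gives the robot as it stands (manip), with the cameras (imaging) and the readings as plain functions.
- The arm moves only by the shell command python3 drive.py 'ROWS' [FORCE]. ROWS is a JSON list of rows, 1 to 20 of them, each written [[dx, dy, dz], turn, opening]: dx, dy, dz in shares of 0.75 m (1.0 is 0.75 m), then a turn about the tool's z in shares of 2 pi rad (1.0 is 2 pi rad), then the opening from 0.0 (shut) to 1.0 (fully open); each row is the pose to reach, as a shift and turn from the pose commanded when the command began, along the tool's axes at that moment; what a row does not reach only later rows make up. A row lasts 1/10 s, in which the tool goes at most 0.05 m and 0.15 rad, less where a joint would pass 70% of its speed; a pose out of reach is approached as far as the arm can. The fingers move at their own pace and stop on an object; FORCE is the grip in N (left out, the last holds). Time passes only in rows, so rows that do not move let the fingers close. It prints the time, the measured TCP pose, the force, the opening and the grip force at its end. A shift or turn number past 1, either way, is cut back to 1. Input that does not fit is refused with a message, and nothing moves.
- sense(): the state, without advancing time (a new reading comes with each control period).
- imaging.snapshot(name): name is "scene" or "side" or "wrist"; returns a dict with "pixels" (420x560x3 uint8, red, green, blue), "range_z" (420x560 float32, m along the optical axis (not along the pixel's ray), 0 where there is no reading), "fov_y" (degrees; the focal length in pixels is half the picture's height over the tangent of half this angle, whatever the lens; pixels are square), "cx", "cy" (the principal point, pixels), "k1" (the pictures are not rectified: a ray, as slopes to the right and down, at radius r is drawn at 1 + k1 r^2 times it, then the intrinsics apply), "R" (3x3) and "t" (3): a world point X has camera coordinates R X + t; the wrist camera has in their place "hand_eye" (4x4, takes a point from camera to tool coordinates, whose origin is the TCP and whose axes are the flange's). Camera axes: x right, y down, z forward; pixel columns grow to the right and rows downward; lengths in m; the calibration is good to about 2 mm. A picture is of the moment at which its call begins: read the wrist's pose just before it.
- manip.sign_off(): hands the job in; it is judged then, once.
The state is a dict: "t": time; "q": joint angles; "qd": joint speeds; "tau": joint torques, N m; "tcp_pos": TCP position; "tool_rot": TCP orientation; "force": force on the tool from outside, world axes, zero at the start; "ft_torque": the same for the moment, N m; "finger_gap": opening from 0.0 (shut) to 1.0 (fully open); "gripper_force": force on a finger pad.
Only numpy, scipy, OpenCV 4.12 (cv2) and the standard library are available. Lean on these libraries where they do the work, as an engineer would, in place of code of your own. Each camera call takes 0.05 s, during which the arm holds its last target. There are 200 camera calls.

## Working session

There is one attempt and no reset: what is moved stays moved. The work goes in short steps, Python scripts to look and compute and a shell command to move; the robot and the scene stay as the last step left them, time stands still between calls to the robot, and variables do not carry over. Pictures are saved under pics/ and viewed, at most 12 in all, crops included, and the job is handed in when it is done.

```bash
ls; mkdir -p pics
cat > h.py <<'E'
import numpy as np, cv2
from station import manip, imaging, sense
from scipy.spatial.transform import Rotation as Ro
def snap(n):
    s=sense(); d=imaging.snapshot(n)
    if n=="wrist":
        T=np.eye(4); T[:3,:3]=Ro.from_quat(s["tool_rot"]).as_matrix(); T[:3,3]=s["tcp_pos"]
        d["M"]=T@np.array(d["hand_eye"])
    else:
        M=np.eye(4); M[:3,:3]=d["R"]; M[:3,3]=d["t"]; d["M"]=np.linalg.inv(M)
    return d
def rays(d,uv):
    uv=np.atleast_2d(np.array(uv,float)); f=210/np.tan(np.radians(d["fov_y"])/2)
    K=np.array([[f,0,d["cx"]],[0,f,d["cy"]],[0,0,1]])
    return cv2.undistortPoints(uv[:,None],K,np.array([d["k1"],0,0,0.]))[:,0]
def onplane(d,uv,z):
    p=rays(d,uv); v=np.c_[p,np.ones(len(p))]@d["M"][:3,:3].T; o=d["M"][:3,3]
    return o+v*((z-o[2])/v[:,2])[:,None]
def depthpts(d,uv):
    uv=np.atleast_2d(uv); p=rays(d,uv); z=d["range_z"][uv[:,1].astype(int),uv[:,0].astype(int)]
    return (np.c_[p,np.ones(len(p))]*z[:,None])@d["M"][:3,:3].T+d["M"][:3,3]
def save(d,n): cv2.imwrite("pics/"+n+".png",d["pixels"][:,:,::-1])
E
python3 - <<'E'
from h import *
a=snap("scene");b=snap("side");w=snap("wrist")
for n,d in (("scene",a),("side",b),("wrist",w)): save(d,n); print(n,d["M"].round(3).tolist(),d["fov_y"],d["k1"])
cv2.imwrite("pics/two.png",cv2.resize(np.vstack([np.hstack([a["pixels"],b["pixels"]])])[:,:,::-1],(800,300)))
E
```

```text
drive.py
pics
station.py
scene [[0.53, -0.553, 0.643, -0.072], [-0.848, -0.351, 0.398, -0.493], [0.006, -0.756, -0.655, 0.695], [0.0, 0.0, 0.0, 1.0]] 43.615505561848 -0.005352419586716655
side [[0.865, -0.19, 0.464, 0.133], [-0.501, -0.357, 0.788, -0.795], [0.016, -0.915, -0.404, 0.414], [0.0, 0.0, 0.0, 1.0]] 55.07260538059318 -0.025486572667393015
wrist [[1.0, 0.002, -0.001, 0.623], [0.001, -0.949, -0.315, 0.081], [-0.001, 0.315, -0.949, 0.373], [0.0, 0.0, 0.0, 1.0]] 59.378399732025905 -0.08665119823844825
```

View pics/scene.png

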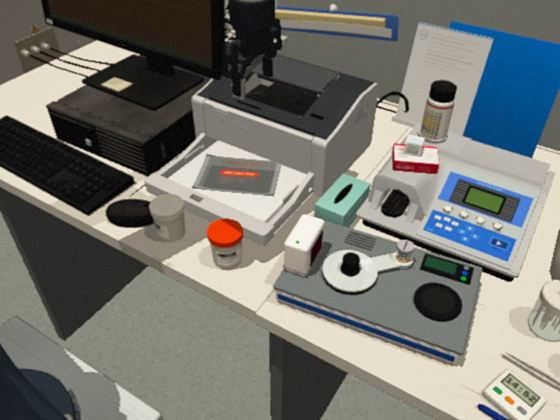

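View pics/side.png

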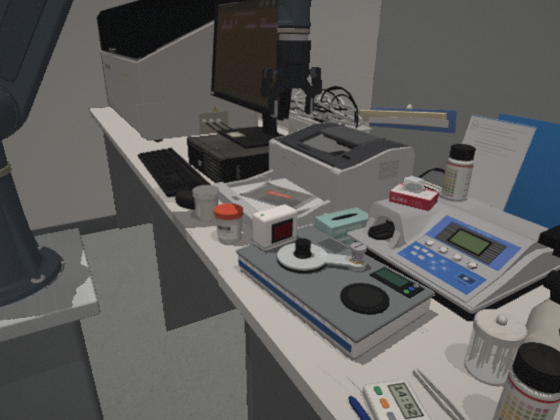

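View pics/wrist.png

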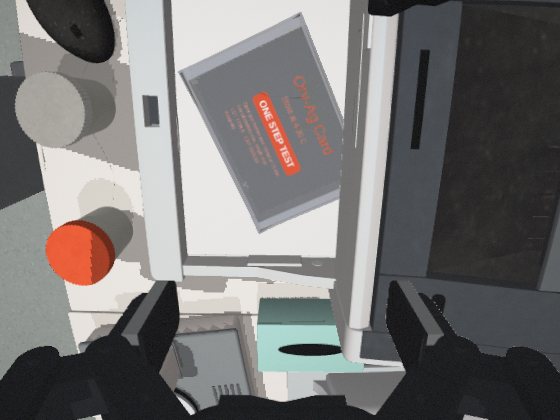

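The scene view shows the orange lid at (226,228), knob at (351,258), screw head at (404,246) and boss at (438,301). The side view shows the knob at (303,248) and the scanner window at (283,230). The wrist view shows the orange lid at (80,252).

```bash
cat >> h.py <<'E'
def orange(d):
    h=cv2.cvtColor(d["pixels"],cv2.COLOR_RGB2HSV); m=((h[...,0]<12)|(h[...,0]>175))&(h[...,1]>180)&(h[...,2]>120)
    n,l,s,c=cv2.connectedComponentsWithStats(m.astype(np.uint8)); k=1+np.argmax(s[1:,4]); return l==k
def darkblob(d,uv,th=60,r=60):
    m=(d["pixels"].max(2)<th).astype(np.uint8); u,v=uv
    n,l=cv2.connectedComponents(m); return l==l[v,u]
def ptsof(d,m):
    vv,uu=np.nonzero(m&(d["range_z"]>0)); return depthpts(d,np.c_[uu,vv])
E
python3 - <<'E'
from h import *
a=snap("scene");b=snap("side");w=snap("wrist")
def topc(P,z,tol=.006):
    P=P[abs(P[:,2]-z)<tol][:,:2].astype(np.float32)
    c,r=cv2.minEnclosingCircle(P); return len(P),np.round([*c,r,*P.mean(0)],4)
for n,d in (("a",a),("b",b),("w",w)):
    P=ptsof(d,orange(d)); print(n,"lid",topc(P,.073),np.percentile(P[:,2],[5,95]))
for n,d,k,s,bo in (("a",a,(351,258),(404,242),(438,301)),("b",b,(303,245),(358,246),(364,297))):
    vv,uu=np.mgrid[0:420,0:560]
    P=ptsof(d,(abs(uu-k[0])<20)&(abs(vv-k[1])<20)&(d["pixels"].max(2)<70)); print(n,"knob",topc(P,.083))
    P=ptsof(d,(abs(uu-s[0])<16)&(abs(vv-s[1])<16)); print(n,"screw",topc(P,.086,.004))
    P=ptsof(d,darkblob(d,bo)); print(n,"boss",topc(P,.051,.006))
    P=ptsof(d,(abs(uu-bo[0])<130)&(abs(vv-bo[1])<80)); Q=P[(abs(P[:,2]-.045)<.004)]
    r=cv2.minAreaRect(Q[:,:2].astype(np.float32)); print("deck",r)
cv2.imwrite("pics/c1.png",np.hstack([cv2.resize(x["pixels"][y:y+60,z:z+60][:,:,::-1],(390,390),interpolation=2) for x,y,z in ((a,215,197),(b,195,200))]))
E
```

```text
a lid (740, array([ 0.4312, -0.0631,  0.0314,  0.4299, -0.0645])) [0.06496668 0.07410862]
b lid (1, array([ 4.346e-01, -4.440e-02,  1.000e-04,  4.346e-01, -4.440e-02])) [0.07343558 0.07343558]
w lid (2934, array([ 0.4337, -0.0629,  0.0314,  0.4341, -0.0614])) [0.07148504 0.07371866]
a knob (190, array([ 0.478 , -0.2804,  0.0141,  0.4763, -0.2816]))
a screw (185, array([ 0.5499, -0.3428,  0.0149,  0.5483, -0.3438]))
a boss (1437, array([ 0.499 , -0.4242,  0.0379,  0.4965, -0.4246]))
deck ((0.5483300685882568, -0.4098847508430481), (0.2731361389160156, 0.4223577380180359), 20.99360466003418)
b knob (181, array([ 0.4888, -0.2551,  0.0414,  0.4802, -0.2696]))
b screw (144, array([ 0.5517, -0.3432,  0.0154,  0.549 , -0.3454]))
b boss (1196, array([ 0.5006, -0.4245,  0.0374,  0.4976, -0.4281]))
deck ((0.5400758981704712, -0.33885952830314636), (0.5227203965187073, 0.29935768246650696), 89.04969024658203)
```

View pics/c1.png

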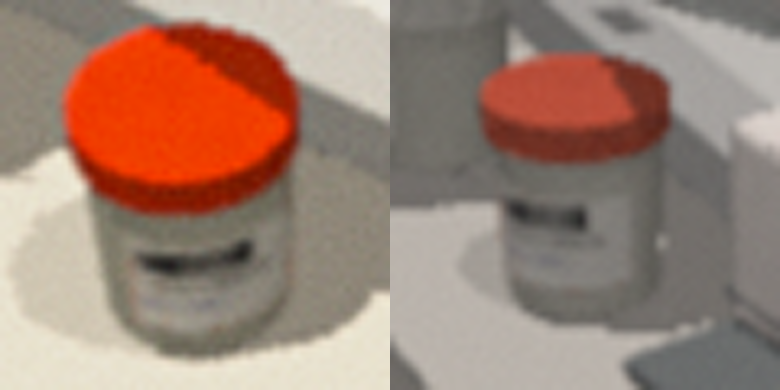

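The orange cup's label shows in both crops: scene about x 130–275 of body 95–290, side about 503–630 of body 505–660. It faces roughly −129° in the world frame. Next I'll go over the knob.

Run:
```python
from h import *
s=sense(); R=Ro.from_quat(s["tool_rot"]).as_matrix(); print(R.round(3), s["tcp_pos"],s["t"])
print("delta tool to above knob", R.T@(np.array([.478,-.281,.16])-s["tcp_pos"]))
w=snap("wrist")
vv,uu=np.mgrid[0:420,0:560]
P=ptsof(w,(uu<330)&(vv<300)); r=np.linalg.norm(P[:,:2]-[.433,-.063],axis=1)
for a in range(0,360,30):
    th=np.degrees(np.arctan2(P[:,1]+.063,P[:,0]-.433))%360
    m=(abs((th-a+180)%360-180)<15)&(r>.035)&(r<.075); print(a,m.sum(),P[m,2].max().round(3) if m.any() else None,end='; ')
```

```text
[[ 0.     1.    -0.001]
 [ 1.    -0.     0.   ]
 [ 0.    -0.001 -1.   ]] [6.24765892e-01 5.82163484e-05 2.52976026e-01] 0.3
delta tool to above knob [-0.28107328 -0.14669506  0.09304226]
0 690 0.04; 30 558 0.039; 60 822 0.002; 90 948 0.002; 120 906 0.001; 150 836 0.001; 180 222 0.001; 210 0 None; 240 39 0.001; 270 621 0.001; 300 639 0.001; 330 447 0.039;
```

The manual's scale: shifts go in shares of 0.75 m and turns go in shares of 2 pi rad. Converting my numbers, -0.281 m / 0.75 = -0.3747, -0.16 m / 0.75 = -0.2133, 0.25 rad / 6.2832 = 0.0398.

```bash
python3 drive.py '[[[-0.0533,-0.0267,0],0.008,1],[[-0.1067,-0.056,0],0.0159,1],[[-0.16,-0.084,0],0.0239,1],[[-0.2133,-0.112,0],0.0318,1],[[-0.2667,-0.14,0],0.0398,1],[[-0.32,-0.168,0],0.0477,0.7],[[-0.3747,-0.196,0.0267],0.0477,0.7],[[-0.3747,-0.196,0.0533],0.0477,0.7],[[-0.3747,-0.196,0.0533],0.0477,0.7],[[-0.3747,-0.196,0.0533],0.0477,0.7]]' 60
python3 - <<'E'
from h import *
s=sense(); print(s["q"],s["tcp_pos"])
w=snap("wrist"); save(w,"w2")
P=ptsof(w,np.ones((420,560),bool)); R=np.linalg.norm(P[:,:2]-[.478,-.281],axis=1)
K=P[(R<.025)&(abs(P[:,2]-.083)<.004)]; print("knob",K.mean(0),cv2.minEnclosingCircle(K[:,:2].astype(np.float32)))
R=np.linalg.norm(P[:,:2]-[.55,-.343],axis=1)
K=P[(R<.02)&(abs(P[:,2]-.086)<.004)]
if len(K): print("screw",K.mean(0),cv2.minEnclosingCircle(K[:,:2].astype(np.float32)))
E
```

```text
t: 1.35
tcp_pos: [0.4779, -0.2807, 0.2133]
tool_rot: [0.805, 0.593, 0.0, -0.001]
force: [-0.1, -0.8, 0.1]
finger_gap: 0.7
gripper_force: 0.0
[-7.32734843e-01  4.84724064e-01  1.65250598e+00  2.91324265e-04
  1.00537193e+00 -4.32827855e-01] [ 0.47793525 -0.28065696  0.2132883 ]
knob [ 0.4801966  -0.27965905  0.08395918] ((0.479847252368927, -0.2802163064479828), 0.014010248705744743)
screw [ 0.55020345 -0.34200238  0.08691916] ((0.5506308674812317, -0.34328505396842957), 0.014202835969626904)
```

View pics/w2.png

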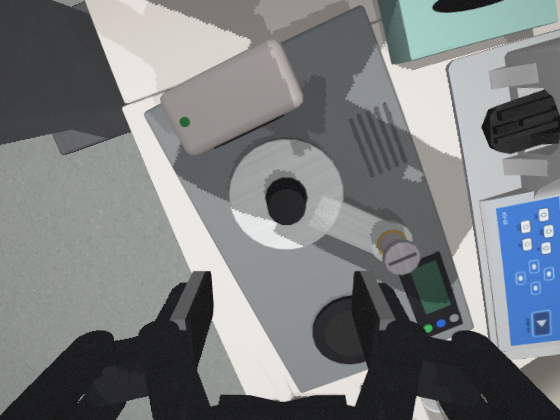

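The wrist picture shows the knob at (286,200), the screw head at (403,257) and the boss at (350,330), which agrees with the measured points. Descend and grip.

Converted, 0.129 m / 0.75 = 0.172, 0.04 m / 0.75 = 0.0533.

```bash
python3 drive.py '[[[0.0013,0.0013,0.0533],0,0.7],[[0.0013,0.0013,0.1067],0,0.7],[[0.0013,0.0013,0.1467],0,0.7],[[0.0013,0.0013,0.172],0,0.7],[[0.0013,0.0013,0.172],0,0.7],[[0.0013,0.0013,0.172],0,0.2],[[0.0013,0.0013,0.172],0,0.2],[[0.0013,0.0013,0.172],0,0.2],[[0.0013,0.0013,0.172],0,0.2],[[0.0013,0.0013,0.172],0,0.2],[[0.0013,0.0013,0.172],0,0.2],[[0.0013,0.0013,0.172],0,0.2]]' 60
```

```text
t: 2.6
tcp_pos: [0.4801, -0.2808, 0.0855]
tool_rot: [0.805, 0.594, 0.0, 0.001]
force: [0.5, 2.1, 6.5]
finger_gap: 0.304
gripper_force: 59.3
```

Converted, -0.01 m / 0.75 = -0.0133, -0.006 m / 0.75 = -0.008.

```bash
python3 drive.py '[[[0,0,-0.004],0,0.2],[[0,0,-0.008],0,0.2],[[0,0,-0.0133],0,0.2],[[0,0,-0.0133],0,0.2],[[0,0,-0.0133],0,0.2]]' 60
python3 - <<'E'
from h import *
s=sense();p=s["tcp_pos"]; print(p,s["force"])
R=Ro.from_quat(s["tool_rot"]).as_matrix()
c=np.array([.5505,-.343]); v=p[:2]-c; print(np.linalg.norm(v),np.degrees(np.arctan2(v[1],v[0])))
v=v/np.linalg.norm(v)*.095
for a in range(0,106,7):
    t=np.radians(a); q=c+np.array([[np.cos(t),-np.sin(t)],[np.sin(t),np.cos(t)]])@v
    d=R.T@np.array([*(q-p[:2]),0]); print(a,d[:2].round(4),round(-t,3),q.round(3))
P=ptsof(snap("wrist"),np.ones((420,560),bool)); print(P[np.linalg.norm(P[:,:2]-p[:2],axis=1)<.07][:,2].max())
a=snap("side");save(a,"s2")
E
```

```text
t: 3.1
tcp_pos: [0.4802, -0.2812, 0.094]
tool_rot: [0.805, 0.593, 0.0, 0.001]
force: [6.2, -1.7, -6.7]
finger_gap: 0.302
gripper_force: 59.4
[ 0.48017843 -0.28116677  0.09395666] [ 6.24638701 -1.72798141 -6.67528924]
0.09364012120258432 138.67507456132026
0 [ 0.0006 -0.0012] -0.0 [ 0.479 -0.28 ]
7 [-0.0103 -0.0053] -0.122 [ 0.472 -0.289]
14 [-0.0216 -0.0081] -0.244 [ 0.466 -0.299]
21 [-0.0331 -0.0094] -0.367 [ 0.461 -0.31 ]
28 [-0.0447 -0.0093] -0.489 [ 0.458 -0.321]
35 [-0.0562 -0.0078] -0.611 [ 0.456 -0.333]
42 [-0.0674 -0.005 ] -0.733 [ 0.456 -0.344]
49 [-0.0782 -0.0007] -0.855 [ 0.456 -0.356]
56 [-0.0884  0.0048] -0.977 [ 0.459 -0.367]
63 [-0.0979  0.0115] -1.1 [ 0.462 -0.378]
70 [-0.1065  0.0193] -1.222 [ 0.467 -0.389]
77 [-0.114   0.0281] -1.344 [ 0.473 -0.398]
84 [-0.1204  0.0378] -1.466 [ 0.481 -0.407]
91 [-0.1256  0.0481] -1.588 [ 0.489 -0.415]
98 [-0.1295  0.0591] -1.71 [ 0.498 -0.422]
105 [-0.1321  0.0704] -1.833 [ 0.508 -0.428]
0.15924006094498236
```

Converted, -0.0103 m / 0.75 = -0.0137, -0.01 m / 0.75 = -0.0133, -0.122 rad / 6.2832 = -0.0194.

```bash
python3 drive.py '[[[-0.0067,-0.0027,-0.0133],-0.0095,0.2],[[-0.0137,-0.0067,0],-0.0194,0.2]]' 60 >/dev/null 2>&1 && false; python3 -c "
from station import manip, imaging, sense;s=sense();print(s['tcp_pos'],s['force'],s['t'])"
```

```text
[ 0.47351948 -0.29003184  0.09509033] [ 8.29610078 -1.2593913  -6.37079756] 3.4
```

Run:
```python
from h import *
s=sense();p=s["tcp_pos"]; print(p,s["force"],s["q"][5])
R=Ro.from_quat(s["tool_rot"]).as_matrix(); print(np.degrees(np.arctan2(R[1,1],R[0,1])))
pc=np.array([.472,-.289]); y=np.radians(-17.2+7); X=np.array([-np.sin(y),np.cos(y)]);Y=np.array([np.cos(y),np.sin(y)])
c=np.array([.5515,-.3435])
for a in range(7,106,7):
    t=np.radians(138.9+a); q=c+.095*np.array([np.cos(t),np.sin(t)])
    d=q-pc; print(a,round(d@X,4),round(d@Y,4),round(-np.radians(a-7),3))
```

```text
[ 0.47351948 -0.29003184  0.09509033] [ 8.29610078 -1.2593913  -6.37079756] -0.5770673377570347
-10.040496631089187
7 -0.0011 0.001 -0.0
14 -0.0119 -0.003 -0.122
21 -0.0232 -0.0057 -0.244
28 -0.0348 -0.007 -0.367
35 -0.0464 -0.0069 -0.489
42 -0.0579 -0.0053 -0.611
49 -0.0691 -0.0024 -0.733
56 -0.0799 0.0019 -0.855
63 -0.09 0.0074 -0.977
70 -0.0995 0.0142 -1.1
77 -0.108 0.022 -1.222
84 -0.1155 0.0309 -1.344
91 -0.1219 0.0405 -1.466
98 -0.1271 0.0509 -1.588
105 -0.1309 0.0619 -1.71
```

Converted, -0.0464 m / 0.75 = -0.0619, -0.0348 m / 0.75 = -0.0464, -0.489 rad / 6.2832 = -0.0778.

```bash
python3 drive.py '[[[-0.016,-0.004,0],-0.0194,0.2],[[-0.0309,-0.0076,0],-0.0388,0.2],[[-0.0464,-0.0093,0],-0.0584,0.2],[[-0.0619,-0.0092,0],-0.0778,0.2],[[-0.0619,-0.0092,0],-0.0778,0.2]]' 60; python3 -c "
from station import manip, imaging, sense;s=sense();print(s['tcp_pos'],s['q'][5])"
```

```text
t: 3.9
tcp_pos: [0.4575, -0.3333, 0.0936]
tool_rot: [0.589, 0.808, 0.001, 0.001]
force: [8.8, 3.2, -6.6]
finger_gap: 0.298
gripper_force: 60.8
[ 0.45754854 -0.33334779  0.09360113] -1.1427866550512191
```

Run:
```python
from h import *
pc=np.array([.457,-.3334]); y=np.radians(-17.2+35); X=np.array([-np.sin(y),np.cos(y)]);Y=np.array([np.cos(y),np.sin(y)])
c=np.array([.5525,-.3437])
for a in list(range(35,85,7))+list(range(84,108,2)):
    t=np.radians(138.9+a); q=c+.095*np.array([np.cos(t),np.sin(t)])
    d=q-pc; print(a,round(d@X,4),round(d@Y,4),round(-np.radians(a-35),3),q.round(4))
```

```text
35 -0.0005 0.0009 -0.0 [ 0.458  -0.3336]
42 -0.0114 -0.0031 -0.122 [ 0.4575 -0.3452]
49 -0.0227 -0.0058 -0.244 [ 0.4584 -0.3568]
56 -0.0342 -0.0071 -0.367 [ 0.4607 -0.3681]
63 -0.0458 -0.007 -0.489 [ 0.4644 -0.3791]
70 -0.0573 -0.0054 -0.611 [ 0.4693 -0.3896]
77 -0.0685 -0.0025 -0.733 [ 0.4755 -0.3994]
84 -0.0793 0.0018 -0.855 [ 0.4829 -0.4084]
84 -0.0793 0.0018 -0.855 [ 0.4829 -0.4084]
86 -0.0823 0.0032 -0.89 [ 0.4852 -0.4108]
88 -0.0852 0.0048 -0.925 [ 0.4876 -0.4131]
90 -0.0881 0.0064 -0.96 [ 0.49   -0.4153]
92 -0.0909 0.0082 -0.995 [ 0.4926 -0.4174]
94 -0.0936 0.0101 -1.03 [ 0.4952 -0.4195]
96 -0.0963 0.012 -1.065 [ 0.4979 -0.4214]
98 -0.0989 0.0141 -1.1 [ 0.5006 -0.4233]
100 -0.1015 0.0162 -1.134 [ 0.5034 -0.425 ]
102 -0.1039 0.0184 -1.169 [ 0.5063 -0.4267]
104 -0.1063 0.0207 -1.204 [ 0.5092 -0.4283]
106 -0.1086 0.0231 -1.239 [ 0.5122 -0.4297]
```

Converted, -0.0852 m / 0.75 = -0.1136, -0.0823 m / 0.75 = -0.1097, -0.925 rad / 6.2832 = -0.1472.

```bash
python3 drive.py '[[[-0.0152,-0.0041,0],-0.0194,0.2],[[-0.0303,-0.0077,0],-0.0388,0.2],[[-0.0456,-0.0095,0],-0.0584,0.2],[[-0.0611,-0.0093,0],-0.0778,0.2],[[-0.0764,-0.0072,0],-0.0972,0.2],[[-0.0913,-0.0033,0],-0.1167,0.2],[[-0.1057,0.0024,0],-0.1361,0.2],[[-0.1097,0.0043,0],-0.1416,0.2],[[-0.1136,0.0064,0],-0.1472,0.2],[[-0.1136,0.0064,0],-0.1472,0.2]]' 60; python3 -c "
from station import manip, imaging, sense;s=sense();print(s['tcp_pos'],s['q'][5],s['ft_torque'])"
```

```text
t: 4.9
tcp_pos: [0.4859, -0.4114, 0.0927]
tool_rot: [0.167, 0.986, 0.002, -0.002]
force: [0.5, -0.3, -5.9]
finger_gap: 0.302
gripper_force: 60.9
[ 0.48589606 -0.41137754  0.09273641] -2.113522648192049 [ 0.15137813 -0.20338405  0.01593079]
```

Converted, -0.0093 m / 0.75 = -0.0124, -0.0062 m / 0.75 = -0.0083, -0.105 rad / 6.2832 = -0.0167.

```bash
python3 drive.py '[[[-0.0041,-0.0017,-0.0013],-0.0056,0.2],[[-0.0083,-0.0033,-0.0013],-0.0111,0.2],[[-0.0124,-0.0047,-0.0013],-0.0167,0.2],[[-0.0124,-0.0047,-0.0013],-0.0167,0.2]]' 60; python3 drive.py '[[[-0.0021,-0.0005,0],-0.0027,0.2],[[-0.0043,-0.0012,0],-0.0056,0.2],[[-0.0043,-0.0012,0],-0.0056,0.2]]' 60
```

```text
t: 5.3
tcp_pos: [0.4934, -0.4179, 0.0939]
tool_rot: [0.115, 0.993, 0.001, -0.002]
force: [-0.2, -0.3, -6.4]
finger_gap: 0.304
gripper_force: 60.9
t: 5.6
tcp_pos: [0.4966, -0.4201, 0.0948]
tool_rot: [0.097, 0.995, 0.001, -0.001]
force: [-2.9, -0.4, -7.2]
finger_gap: 0.299
gripper_force: 60.8
```

Converted, -0.0031 m / 0.75 = -0.0041, -0.0015 m / 0.75 = -0.002, -0.035 rad / 6.2832 = -0.0056.

```bash
python3 drive.py '[[[-0.002,-0.0009,0],-0.0027,0.2],[[-0.0041,-0.0017,0],-0.0056,0.2],[[-0.0041,-0.0017,0],-0.0056,0.2]]' 60; python3 drive.py '[[[-0.002,-0.0009,0],-0.0027,0.2],[[-0.002,-0.0009,0],-0.0027,0.2]]' 60;  python3 drive.py '[[[-0.002,-0.0009,0],-0.0027,0.2],[[-0.002,-0.0009,0],-0.0027,0.2]]' 60
```

```text
t: 5.9
tcp_pos: [0.4997, -0.4223, 0.095]
tool_rot: [0.079, 0.997, 0.0, -0.001]
force: [-3.6, 0.2, -5.9]
finger_gap: 0.301
gripper_force: 60.8
t: 6.1
tcp_pos: [0.5012, -0.4233, 0.0951]
tool_rot: [0.071, 0.997, 0.0, -0.001]
force: [-4.9, 0.4, -6.3]
finger_gap: 0.303
gripper_force: 60.8
t: 6.3
tcp_pos: [0.5026, -0.4241, 0.0951]
tool_rot: [0.062, 0.998, 0.001, -0.001]
force: [-5.6, 0.6, -6.2]
finger_gap: 0.301
gripper_force: 60.8
```

Converted, -0.0015 m / 0.75 = -0.002, -0.0007 m / 0.75 = -0.0009, -0.017 rad / 6.2832 = -0.0027.

```bash
for i in 1 2; do python3 drive.py '[[[-0.002,-0.0009,0],-0.0027,0.2],[[-0.002,-0.0009,0],-0.0027,0.2]]' 60 | grep -E 'tcp|force:'; done
```

```text
tcp_pos: [0.5035, -0.4246, 0.0949]
force: [-6.1, 0.9, -6.3]
gripper_force: 60.8
tcp_pos: [0.5045, -0.4252, 0.0947]
force: [-7.5, 1.8, -6.4]
gripper_force: 60.9
```

Run:
```python
from h import *
s=sense(); print(s["q"][5],s["ft_torque"])
a=snap("scene"); save(a,"a3"); cv2.imwrite("pics/a3c.png",cv2.resize(a["pixels"][200:350,280:480][:,:,::-1],(800,600),interpolation=2))
```

```text
-2.3470518452896334 [ 0.24642627  1.2338455  -0.03157704]
```

View pics/a3c.png

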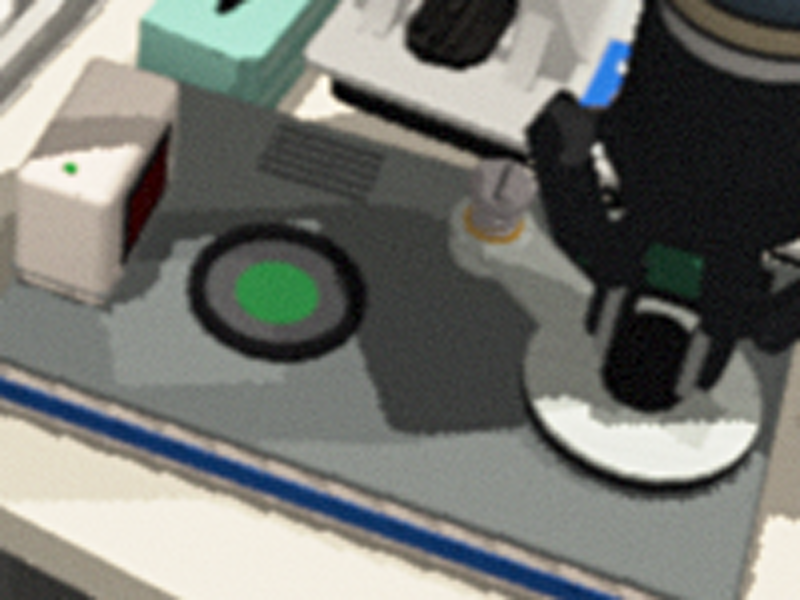

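The crop shows the lens ring open (crop 277,292), with the cover over the boss against its stop: force is rising and the steps are shrinking. Lower it.

Converted, 0.009 m / 0.75 = 0.012, 0.001 m / 0.75 = 0.0013.

```bash
python3 drive.py '[[[0.0013,0.0005,0.004],0,0.2],[[0.0013,0.0005,0.008],0,0.2],[[0.0013,0.0005,0.012],0,0.2],[[0.0013,0.0005,0.012],0,0.2]]' 60
```

```text
t: 7.15
tcp_pos: [0.504, -0.4254, 0.0878]
tool_rot: [0.047, 0.999, 0.001, -0.001]
force: [-9.1, 1.9, 4.1]
finger_gap: 0.303
gripper_force: 61.7
```

Converted, -0.1 m / 0.75 = -0.1333, -0.07 m / 0.75 = -0.0933.

```bash
python3 drive.py '[[[0,0,0],0,0.7],[[0,0,0],0,0.7],[[0,0,0],0,0.7],[[0,0,0],0,0.7],[[0,0,-0.04],0,0.7],[[0,0,-0.0933],0,0.7],[[0.0667,0,-0.1333],0,0.7],[[0.1333,0,-0.1333],0,0.7],[[0.1333,0,-0.1333],0,0.7]]' 60
python3 - <<'E'
from h import *
for n in ("scene","side","wrist"):
    d=snap(n); P=ptsof(d,d["pixels"].max(2)<70); R=np.linalg.norm(P[:,:2]-[.5,-.424],axis=1)
    K=P[(R<.03)&(P[:,2]>.07)&(P[:,2]<.1)]; z=np.percentile(K[:,2],70) if len(K) else 0
    K=K[K[:,2]>z-.003] if len(K) else K
    print(n,len(K),K.mean(0),cv2.minEnclosingCircle(K[:,:2].astype(np.float32)) if len(K) else 0)
    Q=ptsof(d,d["pixels"].min(2)>100); R=np.linalg.norm(Q[:,:2]-[.5,-.424],axis=1); Q=Q[(R>.02)&(R<.042)&(Q[:,2]<.075)&(Q[:,2]>.05)]; print("disc",len(Q),np.median(Q[:,2]) if len(Q) else 0)
    if n!="side":
        S=ptsof(d,np.ones((420,560),bool)); R=np.linalg.norm(S[:,:2]-[.5505,-.343],axis=1); S=S[(R<.02)&(abs(S[:,2]-.086)<.004)]; print("screw",len(S),S.mean(0) if len(S) else 0)
    if n=="wrist": save(d,"w4"); print(sense()["tcp_pos"])
E
```

```text
t: 8.05
tcp_pos: [0.4016, -0.4151, 0.1875]
tool_rot: [0.047, 0.999, 0.001, -0.001]
force: [1.2, 0.1, -1.1]
finger_gap: 0.7
gripper_force: 0.0
scene 175 [ 0.49691297 -0.42157908  0.08417761] ((0.4978724718093872, -0.4232000708580017), 0.014419595710933208)
disc 1073 0.058231037206662783
screw 23 [ 0.55773555 -0.33719397  0.08678791]
side 160 [ 0.4981819  -0.42499114  0.08417705] ((0.4996446669101715, -0.4231696128845215), 0.013995064422488213)
disc 960 0.05838754575742694
wrist 944 [ 0.49693681 -0.42291639  0.0841519 ] ((0.49815407395362854, -0.42242956161499023), 0.014488425105810165)
disc 5096 0.05830222641372072
screw 0 0
[ 0.40581597 -0.41721567  0.18675413]
```

View pics/w4.png

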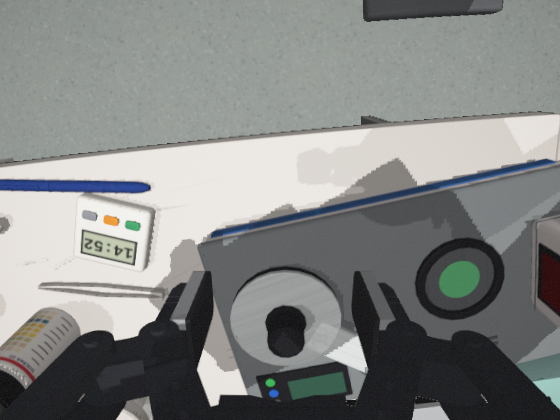

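The cover is fully down over the boss: knob top 84.2 mm measured, against 84.0 mm before, with the same bias. The ring is at (460,279) in the wrist view. Now the port, the reader yaw and the barcode direction.

Run:
```python
from h import *
D={n:snap(n) for n in ("scene","side","wrist")}
for n,d in D.items():
    h=cv2.cvtColor(d["pixels"],cv2.COLOR_RGB2HSV)
    vv,uu=np.nonzero((h[...,0]>50)&(h[...,0]<80)&(h[...,1]>110)&(h[...,2]>60))
    P=onplane(d,np.c_[uu,vv],.046); m=np.linalg.norm(P[:,:2]-[.479,-.281],axis=1)<.03; P=P[m]
    print(n,"lens",len(P),P.mean(0),cv2.minEnclosingCircle(P[:,:2].astype(np.float32)))
    vv,uu=np.nonzero((d["pixels"].max(2)<65)); Q=onplane(d,np.c_[uu,vv],.051)
    r=np.linalg.norm(Q[:,:2]-[.479,-.281],axis=1); Q=Q[r<.042]; print("  ring",len(Q),cv2.minEnclosingCircle(Q[:,:2].astype(np.float32)))
    m=((h[...,0]<10)|(h[...,0]>170))&(h[...,1]>120)&(h[...,2]<140)&(d["range_z"]>0); P=ptsof(d,m)
    P=P[np.linalg.norm(P[:,:2]-[.47,-.223],axis=1)<.035]
    if len(P)>20:
        v=np.linalg.svd(P[:,:2]-P[:,:2].mean(0))[2][0]; print("  window",len(P),P.mean(0),"yaw",np.degrees(np.arctan2(v[1],v[0])))
    m=(h[...,0]>105)&(h[...,0]<125)&(h[...,1]>150)&(h[...,2]<170); P=ptsof(d,m); P=P[(P[:,2]<.045)&(P[:,2]>.005)&(abs(P[:,0]-.42)<.08)]
    if len(P)>50:
        v=np.polyfit(P[:,1],P[:,0],1); print("  stripe",len(P),"yaw",np.degrees(np.arctan(-v[0])))
out=[]
for n,(x,y) in (("scene",(205,238)),("side",(212,215))):
    d=D[n]; c=d["pixels"][y:y+32,x:x+42].min(2); c=cv2.createCLAHE(4,(2,2)).apply(cv2.resize(c,None,fx=9,fy=9,interpolation=cv2.INTER_CUBIC)); out.append(c)
    # expected pixel columns of label-height surface points vs facing angle
    f=210/np.tan(np.radians(d["fov_y"])/2); K=np.array([[f,0,d["cx"]],[0,f,d["cy"]],[0,0,1]]); Mi=np.linalg.inv(d["M"])
    for a in (-200,-180,-160,-150,-140,-130,-120,-110,-100,-80,-60):
        p=np.array([.4325+.028*np.cos(np.radians(a)),-.063+.028*np.sin(np.radians(a)),.033])
        uv=cv2.projectPoints(p[None],cv2.Rodrigues(Mi[:3,:3])[0],Mi[:3,3],K,np.array([d["k1"],0,0,0.]))[0].ravel(); print(n,a,((uv-[x,y]+.5)*9).round(0),end=';')
    print()
cv2.imwrite("pics/lab.png",np.hstack(out))
```

```text
scene lens 264 [ 0.48208079 -0.27905689  0.046     ] ((0.4820716977119446, -0.27887675166130066), 0.017460884526371956)
  ring 967 ((0.4781050384044647, -0.28027984499931335), 0.03974640741944313)
  window 105 [ 0.47054117 -0.22190832  0.0819669 ] yaw -172.52272607904513
  stripe 810 yaw -1.280274784474289
side lens 0 [nan nan nan] ((0.0, 0.0), 0.0)
  ring 625 ((0.4784739017486572, -0.2803434431552887), 0.041581179946660995)
  window 225 [ 0.47389525 -0.22093027  0.07994824] yaw -171.99932437768777
  stripe 207 yaw -4.8666037208369355
wrist lens 1118 [ 0.48113632 -0.27857611  0.046     ] ((0.48149800300598145, -0.2785697877407074), 0.016946207731962204)
  ring 2536 ((0.4794254004955292, -0.28043055534362793), 0.0380600169301033)
  window 780 [ 0.47244026 -0.22219448  0.07708591] yaw 7.632154771554754
  stripe 2989 yaw -4.325605374419134
scene -200 [ 72. 143.];scene -180 [106. 168.];scene -160 [151. 182.];scene -150 [176. 184.];scene -140 [201. 183.];scene -130 [227. 179.];scene -120 [251. 172.];scene -110 [273. 162.];scene -100 [292. 150.];scene -80 [322. 119.];scene -60 [335.  85.];
side -200 [ 33. 105.];side -180 [ 41. 122.];side -160 [ 63. 137.];side -150 [ 78. 142.];side -140 [ 96. 146.];side -130 [116. 149.];side -120 [136. 150.];side -110 [157. 150.];side -100 [178. 148.];side -80 [216. 139.];side -60 [246. 125.];<stdin>:7: RuntimeWarning: Mean of empty slice.
  ret = um.true_divide(
```

View pics/lab.png

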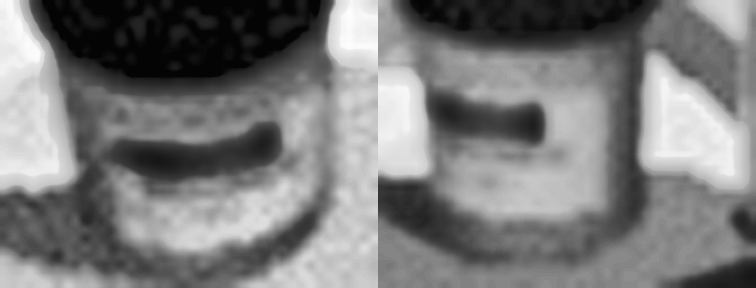

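The label spans about −179° to −75° in both crops, so it faces about −128°. Port ≈ (0.480, −0.2797), reader yaw ≈ 7.7°. Now I'll work out the moves.

```bash
cat >> h.py <<'E'
def to(xyz,psi):
    s=sense(); R=Ro.from_quat(s["tool_rot"]).as_matrix(); p=np.degrees(np.arctan2(R[1,1],R[0,1]))
    print("delta",(R.T@(np.array(xyz)-s["tcp_pos"])).round(4),"yaw",p.round(2),"turn",np.radians(p-psi).round(4),"q",s["q"].round(2),"F",s["force"].round(1))
E
python3 - <<'E'
from h import *
d=snap("wrist");print(sense()["tcp_pos"])
a=snap("scene");P=ptsof(a,orange(a));P=P[abs(P[:,2]-.0735)<.003];print(cv2.minEnclosingCircle(P[:,:2].astype(np.float32)))
to([.4325,-.063,.187],-38)
E
```

```text
[ 0.40673809 -0.41684435  0.18590242]
((0.43168285489082336, -0.0634603425860405), 0.031181761994957924)
delta [ 0.0062  0.3546 -0.0012] yaw 84.8 turn 2.1433 q [-0.99  0.56  1.61  0.    0.98 -2.47] F [-0.3 -0.3 -0. ]
```

Converted, 0.355 m / 0.75 = 0.4733, 0.33 m / 0.75 = 0.44, 2.143 rad / 6.2832 = 0.3411.

```bash
python3 drive.py '[[[0,0.04,0],0.0223,0.7],[[0.0013,0.08,0],0.0446,0.7],[[0.0027,0.12,0],0.0668,0.7],[[0.004,0.16,0],0.0891,1],[[0.004,0.2,0],0.1114,1],[[0.0053,0.24,0],0.1337,1],[[0.0053,0.28,0],0.156,1],[[0.0067,0.32,0],0.1783,1],[[0.0067,0.36,0],0.2005,1],[[0.0067,0.4,0],0.2228,1],[[0.008,0.44,0],0.2451,1],[[0.008,0.4733,0],0.2674,1],[[0.008,0.4733,0],0.2897,1],[[0.008,0.4733,0],0.3119,1],[[0.008,0.4733,0],0.3342,1],[[0.008,0.4733,0],0.3411,1],[[0.008,0.4733,0],0.3411,1],[[0.008,0.4733,0],0.3411,1]]' 40
python3 - <<'E'
from h import *
d=snap("wrist"); save(d,"w5")
P=ptsof(d,orange(d));P=P[abs(P[:,2]-.0735)<.003];c,r=cv2.minEnclosingCircle(P[:,:2].astype(np.float32));print(c,r,P.mean(0))
to([.4325,-.063,.072],-38)
E
```

```text
t: 10.25
tcp_pos: [0.4325, -0.0623, 0.1862]
tool_rot: [0.899, 0.439, 0.0, 0.0]
force: [0.4, 0.1, -0.3]
finger_gap: 0.995
gripper_force: 0.0
(0.43323275446891785, -0.06229516118764877) 0.031234828755259514 [ 0.43389644 -0.06159055  0.07278297]
delta [-0.0004  0.0005  0.1142] yaw -37.97 turn 0.0006 q [-0.4   0.39  1.96  0.    0.79  0.26] F [-0.4  0.8  0.8]
```

View pics/w5.png

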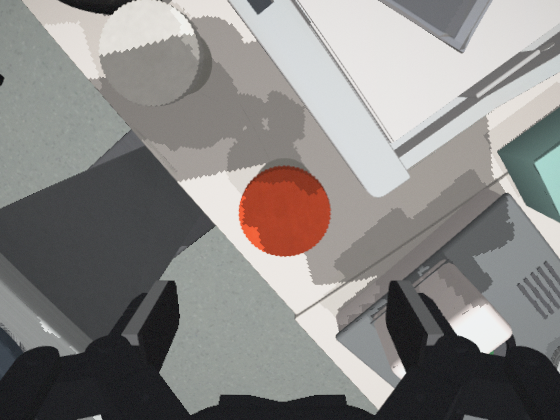

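The lid is at (285,210), centred between the open fingers, with the tray corner clear at (390,190). Descend, grip, lift.

The manual's scale: shifts go in shares of 0.75 m and turns go in shares of 2 pi rad. Converting my numbers, 0.114 m / 0.75 = 0.152, 0.1 m / 0.75 = 0.1333.

```bash
python3 drive.py '[[[0,0,0.0533],0,0.95],[[0,0,0.1],0,0.95],[[0,0,0.1333],0,0.95],[[0,0,0.152],0,0.95],[[0,0,0.152],0,0.95],[[0,0,0.152],0,0.5],[[0,0,0.152],0,0.5],[[0,0,0.152],0,0.5],[[0,0,0.152],0,0.5],[[0,0,0.152],0,0.5],[[0,0,0.152],0,0.5]]' 40; python3 drive.py '[[[0,0,-0.0133],0,0.5],[[0,0,-0.0533],0,0.5],[[0,0,-0.1067],0,0.5],[[0,0,-0.16],0,0.5],[[0,0,-0.16],0,0.5]]' 40
python3 - <<'E'
from h import *
to([.48,-.2797,.19],-172.3)
a=snap("scene");b=snap("side");out=[]
# expected pixel columns with cup lifted
s=sense();p=s["tcp_pos"];zc=p[2]-.072+.033
for n,d in (("scene",a),("side",b)):
    f=210/np.tan(np.radians(d["fov_y"])/2); K=np.array([[f,0,d["cx"]],[0,f,d["cy"]],[0,0,1]]); Mi=np.linalg.inv(d["M"])
    pr=lambda q:cv2.projectPoints(np.array(q)[None],cv2.Rodrigues(Mi[:3,:3])[0],Mi[:3,3],K,np.array([d["k1"],0,0,0.]))[0].ravel()
    u,v=pr([p[0],p[1],zc]); x,y=int(u)-25,int(v)-25
    out.append(cv2.resize(d["pixels"][y:y+50,x:x+50][:,:,::-1],(400,400),interpolation=2))
    for t in range(-190,-50,10): print(n,t,((pr([p[0]+.028*np.cos(np.radians(t)),p[1]+.028*np.sin(np.radians(t)),zc])-[x,y]+.5)*8).round(),end=';')
    print()
cv2.imwrite("pics/lift.png",np.hstack(out))
E
```

```text
t: 11.4
tcp_pos: [0.4326, -0.0627, 0.0731]
tool_rot: [0.899, 0.438, 0.001, 0.001]
force: [-0.6, -0.2, 7.0]
finger_gap: 0.712
gripper_force: 44.1
t: 11.9
tcp_pos: [0.4347, -0.0634, 0.197]
tool_rot: [0.899, 0.438, 0.004, 0.004]
force: [0.7, -1.3, -0.8]
finger_gap: 0.716
gripper_force: 44.1
delta [-0.1425  0.1688  0.0084] yaw -38.02 turn 2.3436 q [-0.4   0.37  1.95  0.    0.81  0.26] F [ 0.7 -1.3 -0.8]
scene -190 [106. 274.];scene -180 [124. 284.];scene -170 [144. 291.];scene -160 [167. 296.];scene -150 [192. 298.];scene -140 [216. 297.];scene -130 [241. 294.];scene -120 [265. 288.];scene -110 [286. 279.];scene -100 [305. 268.];scene -90 [322. 256.];scene -80 [334. 242.];scene -70 [343. 227.];scene -60 [347. 212.];
side -190 [101. 220.];side -180 [107. 226.];side -170 [115. 231.];side -160 [127. 236.];side -150 [142. 240.];side -140 [158. 243.];side -130 [177. 245.];side -120 [196. 245.];side -110 [216. 245.];side -100 [236. 244.];side -90 [254. 241.];side -80 [272. 238.];side -70 [287. 234.];side -60 [300. 229.];
```

View pics/lift.png

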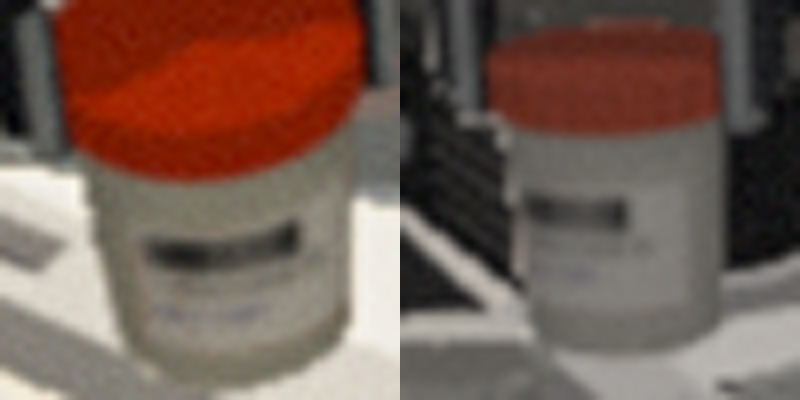

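The cup hangs upright in the gripper. The label centre reads −127° in scene and about −120° in side, so I take −125°, which means a turn of 2.396. Carry it over the port.

Converted, 0.171 m / 0.75 = 0.228, -0.03 m / 0.75 = -0.04, 2.396 rad / 6.2832 = 0.3813.

```bash
python3 drive.py '[[[0,0,-0.04],0.0159,0.5],[[-0.012,0.0147,-0.04],0.0382,0.5],[[-0.024,0.0293,-0.04],0.0605,0.5],[[-0.0373,0.044,-0.04],0.0828,0.5],[[-0.0493,0.0587,-0.04],0.105,0.5],[[-0.0613,0.0733,-0.04],0.1273,0.5],[[-0.0733,0.088,-0.04],0.1496,0.5],[[-0.0867,0.104,-0.04],0.1719,0.5],[[-0.1,0.12,-0.04],0.1942,0.5],[[-0.1133,0.136,-0.04],0.2165,0.5],[[-0.1267,0.152,-0.04],0.2387,0.5],[[-0.14,0.1693,-0.04],0.261,0.5],[[-0.1533,0.1853,-0.04],0.2833,0.5],[[-0.1667,0.2013,-0.04],0.3056,0.5],[[-0.18,0.2173,-0.04],0.3279,0.5],[[-0.1893,0.228,-0.04],0.3501,0.5],[[-0.1893,0.228,-0.04],0.3724,0.5],[[-0.1893,0.228,-0.04],0.3813,0.5],[[-0.1893,0.228,-0.04],0.3813,0.5],[[-0.1893,0.228,-0.04],0.3813,0.5]]' 40
python3 - <<'E'
from h import *
to([.48,-.2797,.1195],-175.3)
for n in("scene","wrist","side"):
    d=snap(n);P=ptsof(d,orange(d));P=P[np.linalg.norm(P[:,:2]-[.48,-.28],axis=1)<.05]; z=np.percentile(P[:,2],90); P=P[P[:,2]>z-.004]
    print(n,len(P),z,cv2.minEnclosingCircle(P[:,:2].astype(np.float32)),P.mean(0))
to([.48,-.2797,.1195],-175.3)
E
```

```text
t: 14.0
tcp_pos: [0.4784, -0.2791, 0.2208]
tool_rot: [0.736, -0.677, -0.002, 0.0]
force: [0.1, -0.1, -0.2]
finger_gap: 0.711
gripper_force: 44.2
delta [ 0.001  -0.0018  0.1013] yaw -175.25 turn 0.0008 q [-0.73  0.47  1.64 -0.    1.03  2.33] F [ 0.1 -0.1 -0.2]
scene 431 0.22138204945294412 ((0.4787002205848694, -0.2872193455696106), 0.03066723421216011) [ 0.47908122 -0.29427794  0.22036023]
wrist 17361 0.22192689281387057 ((0.4778466522693634, -0.2801724970340729), 0.03192272037267685) [ 0.47768052 -0.28310623  0.22114185]Traceback (most recent call last):
  File "<stdin>", line 4, in <module>
  File "h.py", line 25, in orange
    n,l,s,c=cv2.connectedComponentsWithStats(m.astype(np.uint8)); k=1+np.argmax(s[1:,4]); return l==k
                                                                      ~~~~~~~~~^^^^^^^^^
    return _wrapfunc(a, 'argmax', axis=axis, out=out, **kwds)
    return bound(*args, **kwds)
ValueError: attempt to get argmax of an empty sequence
```

Converted, 0.096 m / 0.75 = 0.128, -0.0018 m / 0.75 = -0.0024.

```bash
python3 drive.py '[[[0,-0.0024,0.04],0,0.5],[[0,-0.0024,0.08],0,0.5],[[0,-0.0024,0.1067],0,0.5],[[0,-0.0024,0.12],0,0.5],[[0,-0.0024,0.128],0,0.5],[[0,-0.0024,0.128],0,0.5]]' 40; python3 drive.py '[[[0,0,0.0027],0,0.5],[[0,0,0.0053],0,0.5],[[0,0,0.0073],0,0.5],[[0,0,0.0073],0,0.5]]' 40
```

```text
t: 14.75
tcp_pos: [0.481, -0.2795, 0.1261]
tool_rot: [0.735, -0.678, -0.0, 0.0]
force: [0.0, 0.5, -0.1]
finger_gap: 0.714
gripper_force: 44.3
t: 15.15
tcp_pos: [0.481, -0.2796, 0.1211]
tool_rot: [0.735, -0.678, 0.0, -0.0]
force: [-0.3, 0.4, -1.4]
finger_gap: 0.714
gripper_force: 44.3
```

Converted, 0.003 m / 0.75 = 0.004, 0.002 m / 0.75 = 0.0027.

```bash
python3 drive.py '[[[0,0,0.0013],0,0.5],[[0,0,0.0027],0,0.5],[[0,0,0.004],0,0.5],[[0,0,0.004],0,0.5]]' 40
```

```text
t: 15.55
tcp_pos: [0.4811, -0.28, 0.1207]
tool_rot: [0.736, -0.677, 0.001, 0.0]
force: [-3.5, 1.9, 17.5]
finger_gap: 0.713
gripper_force: 46.1
```

Converted, -0.11 m / 0.75 = -0.1467, 0.1 m / 0.75 = 0.1333.

```bash
python3 drive.py '[[[0,0,-0.0027],0,0.5],[[0,0,-0.0027],0,0.5],[[0,0,-0.0027],0,0.8],[[0,0,-0.0027],0,0.95],[[0,0,-0.0027],0,0.95],[[0,0,-0.0027],0,0.95],[[0,0,-0.04],0,0.95],[[0,0,-0.0933],0,0.95],[[0,0,-0.1467],0,0.95],[[0.0667,0,-0.1467],0,0.95],[[0.1333,0,-0.1467],0,0.95],[[0.1333,0,-0.1467],0,0.95]]' 40
python3 - <<'E'
from h import *
for n in("scene","wrist","side"):
    d=snap(n)
    try:
        P=ptsof(d,orange(d));P=P[np.linalg.norm(P[:,:2]-[.48,-.28],axis=1)<.05]; z=np.percentile(P[:,2],90); T=P[P[:,2]>z-.004]
        A=np.linalg.lstsq(np.c_[T[:,:2]-T[:,:2].mean(0),np.ones(len(T))],T[:,2],rcond=None)[0]
        print(n,len(T),z,cv2.minEnclosingCircle(T[:,:2].astype(np.float32)),"slope",A)
    except Exception as e: print(n,e)
    save(d,"f_"+n)
a,b=[cv2.imread(f"pics/f_{n}.png") for n in("scene","side")]
cv2.imwrite("pics/fin.png",np.hstack([cv2.resize(a[190:350,270:460],(400,337)),cv2.resize(b[190:350,220:410],(400,337))]))
print(sense()["tcp_pos"],sense()["force"])
E
```

```text
t: 16.75
tcp_pos: [0.4901, -0.3861, 0.2286]
tool_rot: [0.734, -0.679, 0.004, 0.001]
force: [0.4, -0.2, -0.3]
finger_gap: 0.949
gripper_force: 0.0
scene 856 0.12155602127738263 ((0.4778286814689636, -0.2808275520801544), 0.03144334629178047) slope [ 0.00491919 -0.00037386  0.12034787]
wrist 4144 0.12150449286856127 ((0.4790264070034027, -0.2810637652873993), 0.031271595507860184) slope [0.0006317  0.00056452 0.1207546 ]
side attempt to get argmax of an empty sequence
[ 0.48836855 -0.37850126  0.226919  ] [ 0.2452063   0.47250505 -0.82101491]
```

View pics/fin.png

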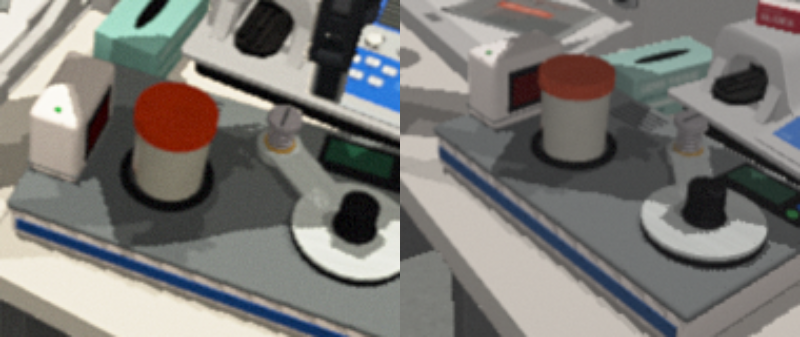

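The scene and side crops show the cup upright and flat in the ring, with its label towards the window and hidden from both cameras. The cover is down on the boss. Hand in.

```bash
python3 -c "
from station import manip, imaging, sense;print(manip.sign_off())"
```

```text
the job is handed in; nothing more can be done
None
```

The job is handed in at about 17 s: the cover is fully down over the rest boss, and the orange-lidded cup stands upright in the lens ring. I could not see the barcode once the cup was seated; it was turned toward the scanner window from an estimate good to about ±5°. I never moved near the white cup or tissue box.

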